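# Reset a throwing gauge to its lowest height

## Task

The throwing gauge still stands at its tallest setting, in its shallowest bore; set it to its lowest one for the sample cup. Draw the post out and find the deepest of the other bores in the wooden base: push the post gently down until it bottoms and read the dark band against the rim, because only in the deepest bore does the band come level with the rim. Leave the post bottomed there with the end of its pointer over the mouth of the cup, and do not disturb the cup.

Things in the scene. Friction and masses are not known exactly. Their poses are not given: they have to be found in the camera images.
- gauge_base: fixed hardwood block 62 x 136 x 66 mm (x, y, z) on the table; origin at the centre of its underside, z up. Four look-alike upright blind bores, 13 mm across with a chamfered mouth, stand in a row along its y axis, 32 mm apart. Their depths are about 26, 34, 42 and 50 mm (1.5 mm more or less); which is which changes from day to day; the post starts in the shallowest
- bore_1 (a point): centre of the mouth of the bore at the block's +y end, level with the block's top. In each bore two pairs of small sprung balls, 8 and 18 mm below the mouth, nip the post: it slides in or out with a drag of 1 to 3 N past the first pair, 3 to 7 N past the second, and stays where it is left. The bottom is a firm rubber buffer (1 mm per 6 N, 2.5 mm at most); do not press it with more than 25 N
- bore_2 (a point): centre of the mouth of the next bore towards -y; otherwise as bore_1
- bore_3 (a point): centre of the mouth of the third bore; otherwise as bore_1
- bore_4 (a point): centre of the mouth of the bore at the block's -y end; otherwise as bore_1
- post_grip (a point): middle of the cork grip on top of the post. The post is an upright steel rod 12 mm thick with a round nose, 138 mm long over all, 0.1 to 0.17 kg; the grip is a cylinder 16 mm thick, 92 to 138 mm above the nose (this point: 115 mm). A dark band 5 mm wide, its middle 50 mm above the nose, marks the full depth. z points up along the post, x along the pointer
- post_tip (a point): lowest point of the post's round nose, on its axis; axes as at post_grip
- pointer_tip (a point): free end of the pointer, a level steel rod 4.4 mm thick carried by a brass collar 19 mm thick (62 to 74 mm above the nose); it ends 118 mm from the post's axis, 68 mm above the nose, and turns with the post; axes as at post_grip
- cup_center (a point): middle, half-way up, of the sample cup: a dark brown clay cup 82 mm across and 56 mm high, upright on a round plywood bat 12 mm thick and 136 mm across, on the block's +x side. Its rim is 68 mm above the table; the pointer stands about 16 mm higher at the lowest setting
Not all that is in view belongs to the job. Leave any blue look-alike of the part that bears post_grip alone. What is shaped like the part that bears cup_center but green is not meant.

How it is judged (in metres and radians):
On the way, in this order (a step that is already met when the one before it is completed fails the run):
1. the post is drawn clear of the base (z of post_tip in the frame of gauge_base above 0.068 m), for 0.1 s.
2. the post is pressed on the bottom of the deepest bore (band at the rim, more than 1.5 N on its nose) (z of post_tip in the frame of gauge_base below 0.019 m and contact force between post_foot and anything else above 1.5 N), for 0.1 s.
At the end, for the whole second after the job is handed in: the post stands upright (within 5 degrees), its axis within 4 mm of a bore's, bottomed in the deepest bore with the middle of its band within 3.5 mm of the rim; the end of the pointer is over the cup's mouth (within 30 mm of its middle, seen from above); the cup stands upright (z of post_tip in the frame of gauge_base between 0.0125 and 0.0195 m and (horizontal distance between post_tip and bore_1 below 0.004 m or horizontal distance between post_tip and bore_2 below 0.004 m or horizontal distance between post_tip and bore_3 below 0.004 m or horizontal distance between post_tip and bore_4 below 0.004 m) and angle between post_tip's own z axis and vertical below 0.09 rad and horizontal distance between pointer_tip and cup_center below 0.03 m and angle between cup_center's own z axis and vertical below 0.15 rad); the robot touches nothing.
It fails at once if the post's nose is rammed (more than 25 N on it) (contact force between post_foot and anything else above 25 N).
It fails at once if the cup is disturbed (moved more than 12 mm) (distance of cup_center from where it was at the start of the episode above 0.012 m).
It also fails if it takes over 61 s, if anything falls off the work surface, if the arm or the gripper's body presses on something with over 40 N, if the wrist force passes 120 N, or if a joint passes its speed limit or range.

## Robot

A 6-joint arm with a two-finger parallel gripper is mounted at the origin on the work surface; the furniture and walls round the work are solid. World frame = base frame: x ahead of the robot, y to its left, z up, the work surface at z = 0. Lengths are in m, angles in degrees, forces in N, time in s.
With the tool pointing down it reaches from about 0.375 to 0.9 m from the base axis. Payload 3.1 kg.
Tool frame: the origin (TCP) lies at the very end of the fingers, on their centre line; the grasp point (between the pads) lies bot.grip_point_offset behind it (bot.grip_point_offset is the distance from the TCP to the grasp point, in m); z points along the fingers, y is the line along which they close (so a half turn about z gives the same grasp; the last joint's range is limited). The gripper opens to 87 mm and grips with 3 to 60 N. Pads are 19 mm wide; open, the fingers measure 117 mm over their backs; the gripper's body (75 mm by 190 mm) begins 51 mm behind the grasp point.
Start: joints at [59.444, 30.224, 82.088, -0, 67.689, -10.227], TCP at [0.217, 0.586, 0.223] pointing down, gripper open.
Joint ranges: [-176.69, 176.69], [-43.24, 126.21], [12.49, 139.97], [-82, 262], [0, 151.66], [-163.58, 163.58]. Speed limits (degrees/s): [159.86, 159.86, 180, 180, 180, 180].

## Interface

Orientations are given as a 3x3 rotation matrix whose columns are the frame's x, y, z axes.
In Python, from rig import bot, viewer, ticket gives the robot as it stands.
- The arm moves only by the tool servo_tool, never from a script. Its argument "targets" is a list of rows, each an object with "offset": the shift along the tool's x, y, z in m, a list of three; "dr": the turn, a rotation vector about the tool's x, y, z in degrees, a list of three. In form: [{"offset": [x, y, z], "dr": [ax, ay, az]}, ...]. A call has 1 to 20 rows; each row is the pose to reach, as a shift and turn from the pose commanded when the call began, along the tool's axes at that moment; what a row does not reach only later rows make up. A row lasts 1/12 s, in which the tool goes at most 41.7 mm and 7.16 degrees, less where a joint would pass 70% of its speed; a pose out of reach is approached as far as the arm can. A call with a gripper value outside its range is refused whole. "gripper" is the gripper command: -1 is fully open, 1 is shut, values between are in proportion, set as the call begins (left out, the last holds). The fingers move at their own pace and stop on an object; the grip force is fixed at half the most. Time passes only in rows, so rows that repeat a pose let the fingers close. It gives the time, the measured TCP pose, the force, the opening and the grip force at its end, in the units of the state.
- bot.read_state(): the state, without advancing time (a new reading comes with each control period).
- viewer.capture(name): name is "scene" or "top" or "wrist"; returns a dict with "color" (384x512x3 uint8, red, green, blue), "camera_matrix" (3x3 intrinsics, pixels), "k1" (the pictures are not rectified: a ray, as slopes to the right and down, at radius r is drawn at 1 + k1 r^2 times it, then the intrinsics apply), "R" (3x3) and "t" (3): a world point X has camera coordinates R X + t. Camera axes: x right, y down, z forward; pixel columns grow to the right and rows downward; lengths in m; the calibration is good to about 2 mm. A picture is of the moment at which its call begins. There is no depth.
- ticket.hand_in(): hands the job in; it is judged then, once.
The state is a dict: "time_s": time; "joint_positions": joint angles; "qvel": joint speeds; "tau": joint torques, N m; "position": TCP position; "tcp_rot": TCP orientation; "force": force on the tool from outside, world axes, zero at the start; "moment": the same for the moment, N m; "opening": opening from 0.0 (shut) to 1.0 (fully open); "grasp_force": force on a finger pad.
Only numpy, scipy, OpenCV 4.12 (cv2) and the standard library are available. Lean on these libraries where they do the work, as an engineer would, in place of code of your own. Each camera call takes 0.05 s, during which the arm holds its last target. There are 200 camera calls.

## Working session

There is one attempt and no reset: what is moved stays moved. The work goes in short steps, Python scripts to look and compute and a tool call to move; the robot and the scene stay as the last step left them, time stands still between calls to the robot, and variables do not carry over. Pictures are saved under pics/ and viewed, at most 10 in all, crops included, and the job is handed in when it is done.

Besides the shell and the picture viewer there is one more tool, called as name(argument=value, ...) on one line, values as JSON. servo_tool: Moves the arm, as the interface text tells. Its arguments: {"type":"object","properties":{"targets":{"type":"array"},"gripper":{"type":"number"}},"required":["targets"]}

```bash
mkdir -p pics; ls
cat > h.py <<'E'
import numpy as np, cv2
from rig import bot, viewer, ticket
def cap(n,save=None):
    c=viewer.capture(n)
    if save: cv2.imwrite(save,c["color"][:,:,::-1])
    return c
def ray(c,uv):
    K=np.array(c["camera_matrix"],float);R=np.array(c["R"]);t=np.array(c["t"])
    p=np.array([(uv[0]-K[0,2])/K[0,0],(uv[1]-K[1,2])/K[1,1]])
    q=p.copy()
    for _ in range(30): q=p/(1+c["k1"]*(q@q))
    return -R.T@t, R.T@np.array([q[0],q[1],1.])
def onz(c,uv,z):
    o,d=ray(c,uv); return o+d*(z-o[2])/d[2]
def proj(c,X):
    K=np.array(c["camera_matrix"],float);x=np.array(c["R"])@np.array(X,float)+np.array(c["t"])
    q=x[:2]/x[2]; q=q*(1+c["k1"]*(q@q)); return np.array([K[0,0]*q[0]+K[0,2],K[1,1]*q[1]+K[1,2]])
def tri(c1,u1,c2,u2):
    o,d=ray(c1,u1);p,e=ray(c2,u2)
    s=np.linalg.lstsq(np.stack([d,-e],1),p-o,rcond=None)[0]
    a=o+d*s[0];b=p+e*s[1];return (a+b)/2,np.linalg.norm(a-b)
E
python3 - <<'E'
from h import *
a=cap("scene");b=cap("top");
im=np.hstack([a["color"],b["color"]])[:,:,::-1]
cv2.imwrite("pics/s0.png",a["color"][:,:,::-1]);cv2.imwrite("pics/t0.png",b["color"][:,:,::-1])
for c in(a,b): print(-c["R"].T@c["t"],c["camera_matrix"][0][0],c["k1"])
s=bot.read_state();print(s,bot.grip_point_offset)
E
```

```text
pics
[-0.07814228 -0.10003893  0.81452775] 455.34723439256845 -0.020175551971706854
[0.21417991 0.30592311 1.03908575] 460.5749612781387 -0.0544135338823283
{'time_s': 0.1, 'joint_positions': array([ 5.94428372e+01,  3.02735423e+01,  8.21489059e+01,  9.68188817e-04,
        6.76901534e+01, -1.02270596e+01]), 'qvel': array([-0.09864126, -0.18447503, -0.12637736, -0.01079325, -0.12075823,
       -0.02913726]), 'tau': array([ 8.94376080e-05, -4.40987098e+01, -1.77150965e+01,  6.35232520e-02,
        5.34070143e-02, -4.10977884e-05]), 'position': array([0.2167669 , 0.58550143, 0.22167131]), 'tcp_rot': array([[-9.37704107e-01,  3.47433422e-01, -1.01259988e-03],
       [ 3.47434706e-01,  9.37702665e-01, -1.68438838e-03],
       [ 3.64304790e-04, -1.93127024e-03, -9.99998069e-01]]), 'force': array([ 0.91041469,  0.34644297, -0.42929165]), 'moment': array([-0.00892965,  0.02639632, -0.03087343]), 'grasp_force': 0.0, 'opening': 1.002039777119056} 0.0187
```

View pics/s0.png

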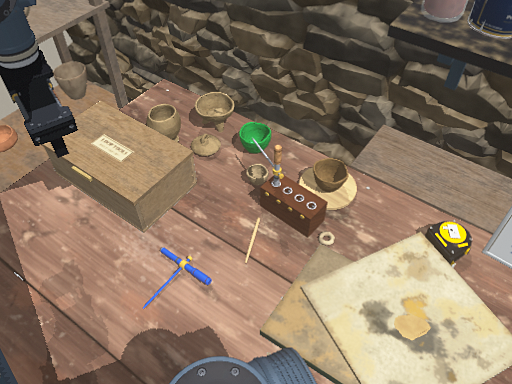

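View pics/t0.png

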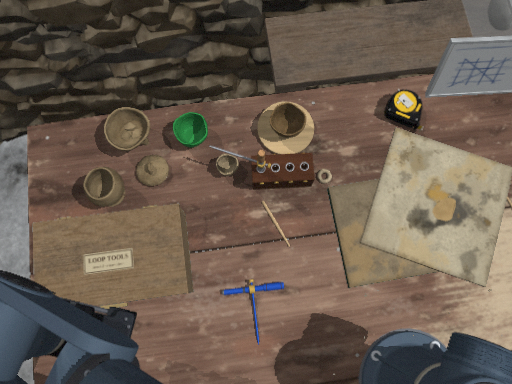

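The scene view shows the post with its cork grip (277,155) in the leftmost (+y) bore of the brown block, and the brown cup on its bat at (330,175). The look-alikes are the green cup (255,137) and the blue post lying at (185,265). In the top view the post is at (262,160), the bores at about (276..305,167) and the brown cup at (288,119). I'll use the cork and steel post and the brown cup on the plywood bat, and confirm both in one crop.

Run:
```python
import cv2,numpy as np
a=cv2.imread("pics/s0.png")[125:245,235:365];b=cv2.imread("pics/t0.png")[90:200,200:330]
f=lambda x:cv2.resize(x,(390*1,int(x.shape[0]*3)),interpolation=cv2.INTER_CUBIC)
a,b=f(a),f(b);h=360
b=np.vstack([b,np.zeros((h-b.shape[0],390,3),np.uint8)])
cv2.imwrite("pics/c0.png",np.hstack([a,b]))
```

```text
(no output)
```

View pics/c0.png

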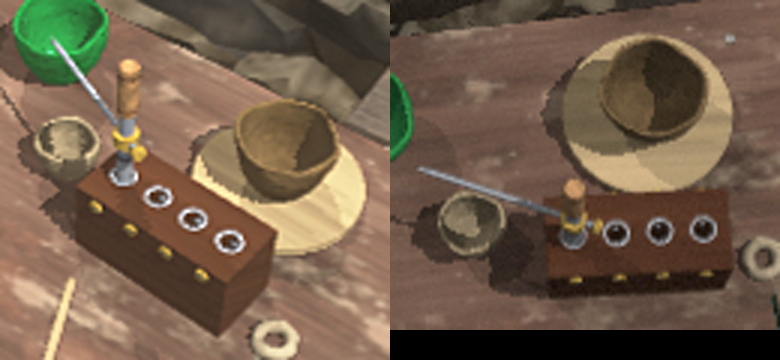

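The crop confirms the targets: the cork-topped steel post with its brass collar in the +y bore, and the brown cup on the bat. The bore rings are clear. Next I'll cast rays from these pixels.

Run:
```python
from h import *
a=cap("scene");b=cap("top")
S=lambda x,y:(235+x/3-.33,125+y/3-.33);T=lambda x,y:(200+(x-390)/3-.33,90+y/3-.33)
P={'b1':((123,180),(573,238)),'b2':((157,197),(616,234)),'b3':((193,219),(659,231)),'b4':((229,242),(703,229)),'top':((128,65),(575,186)),'ptr':((56,41),(419,169)),'cup':((287,138),(655,86))}
for k,(s,t) in P.items():
    X,e=tri(a,S(*s),b,T(*t)); z={'top':.178,'ptr':.108,'cup':.068}.get(k,.066)
    print(k,X.round(4),round(e,4),onz(a,S(*s),z).round(4),onz(b,T(*t),z).round(4))
print('bat',onz(b,T(648,113),.012))
# cup mask in top
hsv=cv2.cvtColor(b["color"],cv2.COLOR_RGB2HSV);print(hsv[110,290],hsv[135,270],hsv[125,275])
```

```text
b1 [0.493  0.2528 0.0626] 0.0002 [0.4903 0.2512 0.066 ] [0.492  0.2529 0.066 ]
b2 [0.4903 0.2214 0.0672] 0.0002 [0.4911 0.222  0.066 ] [0.4907 0.2213 0.066 ]
b3 [0.4886 0.1897 0.0663] 0.0 [0.4888 0.1898 0.066 ] [0.4886 0.1896 0.066 ]
b4 [0.4854 0.1576 0.0668] 0.0003 [0.4858 0.1579 0.066 ] [0.4857 0.1573 0.066 ]
top [0.494  0.2535 0.1783] 0.0023 [0.4932 0.2542 0.178 ] [0.495  0.2527 0.178 ]
ptr [0.5483 0.3557 0.1036] 0.0027 [0.5457 0.3523 0.108 ] [0.5457 0.3564 0.108 ]
cup [0.6017 0.1753 0.0634] 0.0026 [0.5964 0.1743 0.068 ] [0.6009 0.175  0.068 ]
bat [0.60132907 0.17652244 0.012     ]
[ 17 130  49] [ 20  87 117] [ 17 119 101]
```

servo_tool(targets=[{"offset": [-0.03, -0.017, 0], "dr": [0, 0, 0]}, {"offset": [-0.065, -0.037, 0], "dr": [0, 0, 0]}, {"offset": [-0.1, -0.057, 0], "dr": [0, 0, 0]}, {"offset": [-0.135, -0.077, 0], "dr": [0, 0, 0]}, {"offset": [-0.17, -0.098, 0], "dr": [0, 0, 0]}, {"offset": [-0.205, -0.118, 0], "dr": [0, 0, 0]}, {"offset": [-0.24, -0.138, 0], "dr": [0, 0, 0]}, {"offset": [-0.275, -0.158, 0], "dr": [0, 0, 0]}, {"offset": [-0.31, -0.178, 0], "dr": [0, 0, 0]}, {"offset": [-0.34, -0.196, 0], "dr": [0, 0, 0]}, {"offset": [-0.36, -0.207, 0], "dr": [0, 0, 0]}, {"offset": [-0.37, -0.213, 0], "dr": [0, 0, 0]}, {"offset": [-0.375, -0.216, 0], "dr": [0, 0, 0]}, {"offset": [-0.375, -0.216, 0], "dr": [0, 0, 0]}, {"offset": [-0.375, -0.216, 0], "dr": [0, 0, 0]}], gripper=-1)

```text
time_s: 1.45
position: [0.4927, 0.254, 0.2224]
tcp_rot: [[-0.938, 0.347, -0.001], [0.347, 0.938, 0.0], [0.001, -0.0, -1.0]]
force: [0.1, 0.4, -0.4]
opening: 1.0
grasp_force: 0.0
```

Run:
```python
from h import *
w=cap("wrist","pics/w1.png");a=cap("scene");b=cap("top")
s=bot.read_state();print(s["position"],s["tcp_rot"].round(4),s["force"],s["time_s"])
print("expect top",proj(w,[.494,.253,.178]),"b2",proj(w,[.4907,.2215,.066]),proj(w,[.4886,.1896,.066]),proj(w,[.4857,.1577,.066]),proj(w,[.6,.175,.068]))
```

```text
[0.49251239 0.25447664 0.22252847] [[-9.384e-01  3.454e-01 -7.000e-04]
 [ 3.454e-01  9.384e-01  2.000e-04]
 [ 7.000e-04 -1.000e-04 -1.000e+00]] [-0.11259149 -0.76444988 -0.24887564] 1.6
expect top [255.90225778 217.79301023] b2 [226.05229546 190.62730989] [196.85190439 199.09446999] [167.76393537 206.75420951] [223.19301669 293.80261492]
```

View pics/w1.png

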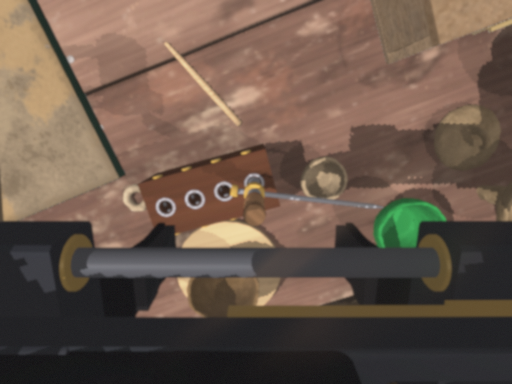

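The wrist view shows the grip top at about (255,215) and free bores at (224,191), (195,199) and (166,207). All are within 2 px of the prediction, so I'll descend and grip.

servo_tool(targets=[{"offset": [0, -0.001, 0.015], "dr": [0, 0, 0]}, {"offset": [0, -0.001, 0.035], "dr": [0, 0, 0]}, {"offset": [0, -0.001, 0.055], "dr": [0, 0, 0]}, {"offset": [0, -0.001, 0.07], "dr": [0, 0, 0]}, {"offset": [0, -0.001, 0.08], "dr": [0, 0, 0]}, {"offset": [0, -0.001, 0.086], "dr": [0, 0, 0]}, {"offset": [0, -0.001, 0.086], "dr": [0, 0, 0]}, {"offset": [0, -0.001, 0.086], "dr": [0, 0, 0]}])

```text
time_s: 2.27
position: [0.4934, 0.2528, 0.1368]
tcp_rot: [[-0.938, 0.347, 0.0], [0.347, 0.938, 0.0], [-0.0, 0.0, -1.0]]
force: [-0.4, -0.7, -0.2]
opening: 1.006
grasp_force: 0.0
```

servo_tool(targets=[{"offset": [0, 0, 0], "dr": [0, 0, 0]}, {"offset": [0, 0, 0], "dr": [0, 0, 0]}, {"offset": [0, 0, 0], "dr": [0, 0, 0]}, {"offset": [0, 0, 0], "dr": [0, 0, 0]}, {"offset": [0, 0, 0], "dr": [0, 0, 0]}, {"offset": [0, 0, 0], "dr": [0, 0, 0]}, {"offset": [0, 0, 0], "dr": [0, 0, 0]}, {"offset": [0, 0, 0], "dr": [0, 0, 0]}, {"offset": [0, 0, 0], "dr": [0, 0, 0]}, {"offset": [0, 0, 0], "dr": [0, 0, 0]}, {"offset": [0, 0, 0], "dr": [0, 0, 0]}, {"offset": [0, 0, 0], "dr": [0, 0, 0]}], gripper=1)

```text
time_s: 3.27
position: [0.4934, 0.2523, 0.1365]
tcp_rot: [[-0.938, 0.347, -0.0], [0.347, 0.938, 0.0], [0.0, 0.0, -1.0]]
force: [-0.4, 1.2, 0.1]
opening: 0.177
grasp_force: 30.3
```

Run:
```python
from h import *
s=bot.read_state();print(s["position"],s["tcp_rot"].round(4),s["force"],s["moment"],s["time_s"],s["opening"],s["grasp_force"])
```

```text
[0.4933597  0.2523339  0.13650215] [[-9.377e-01  3.475e-01 -0.000e+00]
 [ 3.475e-01  9.377e-01  1.000e-04]
 [ 1.000e-04  1.000e-04 -1.000e+00]] [-0.36963083  1.20978473  0.10724704] [ 0.1545917  -0.07875303 -0.0769921 ] 3.2667 0.17705319763708055 30.313858771696687
```

servo_tool(targets=[{"offset": [0, 0, -0.004], "dr": [0, 0, 0]}, {"offset": [0, 0, -0.01], "dr": [0, 0, 0]}, {"offset": [0, 0, -0.016], "dr": [0, 0, 0]}, {"offset": [0, 0, -0.022], "dr": [0, 0, 0]}, {"offset": [0, 0, -0.028], "dr": [0, 0, 0]}, {"offset": [0, 0, -0.034], "dr": [0, 0, 0]}, {"offset": [0, 0, -0.04], "dr": [0, 0, 0]}, {"offset": [0, 0, -0.04], "dr": [0, 0, 0]}, {"offset": [0, 0, -0.04], "dr": [0, 0, 0]}, {"offset": [0, 0, -0.04], "dr": [0, 0, 0]}])

```text
time_s: 4.1
position: [0.4931, 0.2522, 0.1765]
tcp_rot: [[-0.938, 0.347, -0.0], [0.347, 0.938, -0.0], [0.0, -0.0, -1.0]]
force: [0.1, 0.2, -1.4]
opening: 0.172
grasp_force: 30.0
```

Run:
```python
from h import *
w=cap("wrist");b=cap("top");a=cap("scene")
s=bot.read_state();print(s["position"],s["force"],s["time_s"],s["grasp_force"],s["opening"])
K=8
def crop(c,X,k=6,h=32):
    u=proj(c,X).round().astype(int);print(u);i=c["color"][u[1]-h:u[1]+h,u[0]-h:u[0]+h,::-1]
    return cv2.resize(i,None,fx=k,fy=k,interpolation=cv2.INTER_CUBIC)
cv2.imwrite("pics/c2.png",np.hstack([crop(w,[.4907,.2215,.066],4,48),crop(a,[.4907,.235,.08])]))
# bore rings in top and wrist views: bright ring mask near predicted
for n,c in(("w",w),("t",b),("s",a)):
    hsv=cv2.cvtColor(c["color"],cv2.COLOR_RGB2HSV)
    m=((hsv[:,:,1]<70)&(hsv[:,:,2]>110)).astype(np.uint8)
    for X in([.4928,.2532,.066],[.4907,.2215,.066],[.4886,.1896,.066],[.4857,.1577,.066]):
        u=proj(c,X); yy,xx=np.nonzero(m); d=np.hypot(xx-u[0],yy-u[1])<11
        if d.sum()>5:
            (cc,sz,_)=cv2.minAreaRect(np.stack([xx[d],yy[d]],1).astype(np.float32)); print(n,d.sum(),np.round(cc,1),np.round(sz,1),onz(c,cc,.066).round(4))
```

```text
[0.49303405 0.2522041  0.17613777] [ 0.32493317 -0.44878177 -1.39558706] 4.25 29.99971630051732 0.17790448398134937
[223 201]
[282 184]
w 205 [256.5 191. ] [20. 19.] [0.492  0.2528 0.066 ]
w 217 [222.8 201.8] [20.5 19.8] [0.4909 0.2211 0.066 ]
w 209 [188.5 211. ] [20. 19.] [0.4882 0.1889 0.066 ]
w 98 [155.3 214.8] [20.  11.6] [0.481  0.1592 0.066 ]
t 21 [259.7 169.2] [9.  6.2] [0.4919 0.255  0.066 ]
s 87 [277.2 182.7] [20.1 11.4] [0.4971 0.2517 0.066 ]
s 64 [287.3 190.4] [21.5  7.6] [0.4913 0.2214 0.066 ]
s 60 [299.1 197.8] [21.5  7.6] [0.4886 0.1894 0.066 ]
s 54 [308.3 204. ] [15.8  7.7] [0.4855 0.1644 0.066 ]
```

View pics/c2.png

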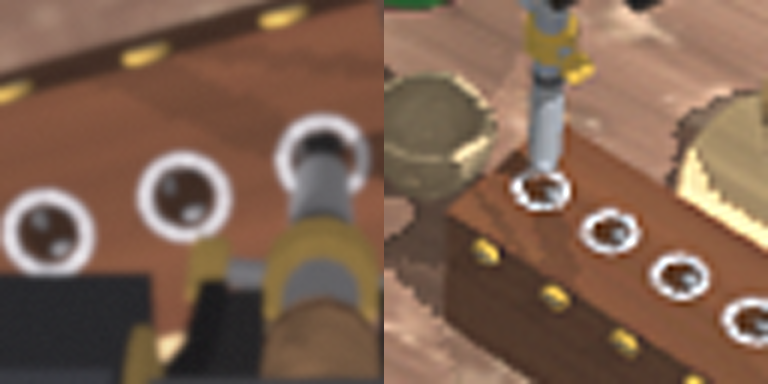

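The post is clear of bore 1, with its nose visible above the ring in both crops. Next I'll step 32 mm to bore 2 and lower it carefully.

servo_tool(targets=[{"offset": [-0.0045, -0.015, 0], "dr": [0, 0, 0]}, {"offset": [-0.0091, -0.0307, 0], "dr": [0, 0, 0]}, {"offset": [-0.0091, -0.0307, 0.003], "dr": [0, 0, 0]}, {"offset": [-0.0091, -0.0307, 0.008], "dr": [0, 0, 0]}, {"offset": [-0.0091, -0.0307, 0.011], "dr": [0, 0, 0]}, {"offset": [-0.0091, -0.0307, 0.013], "dr": [0, 0, 0]}, {"offset": [-0.0091, -0.0307, 0.014], "dr": [0, 0, 0]}, {"offset": [-0.0091, -0.0307, 0.015], "dr": [0, 0, 0]}, {"offset": [-0.0091, -0.0307, 0.016], "dr": [0, 0, 0]}, {"offset": [-0.0091, -0.0307, 0.016], "dr": [0, 0, 0]}])

```text
time_s: 5.08
position: [0.4911, 0.2206, 0.1604]
tcp_rot: [[-0.938, 0.347, -0.0], [0.347, 0.938, 0.0], [0.0, -0.0, -1.0]]
force: [-0.0, -0.2, -1.1]
opening: 0.177
grasp_force: 30.0
```

servo_tool(targets=[{"offset": [0, 0, 0.001], "dr": [0, 0, 0]}, {"offset": [0, 0, 0.002], "dr": [0, 0, 0]}, {"offset": [0, 0, 0.002], "dr": [0, 0, 0]}])

```text
time_s: 5.33
position: [0.4911, 0.2204, 0.1585]
tcp_rot: [[-0.938, 0.347, -0.0], [0.347, 0.938, -0.0], [0.0, -0.0, -1.0]]
force: [0.0, 0.5, -1.4]
opening: 0.178
grasp_force: 30.0
```

servo_tool(targets=[{"offset": [0, 0, 0.001], "dr": [0, 0, 0]}, {"offset": [0, 0, 0.002], "dr": [0, 0, 0]}, {"offset": [0, 0, 0.003], "dr": [0, 0, 0]}, {"offset": [0, 0, 0.004], "dr": [0, 0, 0]}, {"offset": [0, 0, 0.005], "dr": [0, 0, 0]}, {"offset": [0, 0, 0.006], "dr": [0, 0, 0]}])

```text
time_s: 5.83
position: [0.491, 0.2203, 0.1525]
tcp_rot: [[-0.938, 0.347, -0.0], [0.347, 0.938, -0.0], [0.0, -0.0, -1.0]]
force: [-0.7, 0.6, 0.7]
opening: 0.175
grasp_force: 30.0
```

servo_tool(targets=[{"offset": [0, 0, 0.001], "dr": [0, 0, 0]}, {"offset": [0, 0, 0.002], "dr": [0, 0, 0]}, {"offset": [0, 0, 0.003], "dr": [0, 0, 0]}, {"offset": [0, 0, 0.004], "dr": [0, 0, 0]}, {"offset": [0, 0, 0.005], "dr": [0, 0, 0]}, {"offset": [0, 0, 0.006], "dr": [0, 0, 0]}])

```text
time_s: 6.33
position: [0.4912, 0.2204, 0.1465]
tcp_rot: [[-0.938, 0.347, 0.0], [0.347, 0.938, 0.0], [-0.0, 0.0, -1.0]]
force: [-1.2, 0.9, 1.9]
opening: 0.171
grasp_force: 30.0
```

servo_tool(targets=[{"offset": [0, 0, 0.001], "dr": [0, 0, 0]}, {"offset": [0, 0, 0.002], "dr": [0, 0, 0]}, {"offset": [0, 0, 0.003], "dr": [0, 0, 0]}, {"offset": [0, 0, 0.004], "dr": [0, 0, 0]}, {"offset": [0, 0, 0.005], "dr": [0, 0, 0]}, {"offset": [0, 0, 0.006], "dr": [0, 0, 0]}, {"offset": [0, 0, 0.007], "dr": [0, 0, 0]}, {"offset": [0, 0, 0.008], "dr": [0, 0, 0]}])

```text
time_s: 7.0
position: [0.4914, 0.2204, 0.1387]
tcp_rot: [[-0.938, 0.347, 0.001], [0.347, 0.938, 0.0], [-0.0, 0.0, -1.0]]
force: [-1.5, 0.8, 4.2]
opening: 0.173
grasp_force: 30.0
```

servo_tool(targets=[{"offset": [0, 0, 0.001], "dr": [0, 0, 0]}, {"offset": [0, 0, 0.002], "dr": [0, 0, 0]}, {"offset": [0, 0, 0.003], "dr": [0, 0, 0]}, {"offset": [0, 0, 0.004], "dr": [0, 0, 0]}, {"offset": [0, 0, 0.005], "dr": [0, 0, 0]}, {"offset": [0, 0, 0.006], "dr": [0, 0, 0]}, {"offset": [0, 0, 0.007], "dr": [0, 0, 0]}, {"offset": [0, 0, 0.0075], "dr": [0, 0, 0]}])

```text
time_s: 7.67
position: [0.4912, 0.2204, 0.1308]
tcp_rot: [[-0.938, 0.347, -0.0], [0.347, 0.938, 0.0], [0.0, -0.0, -1.0]]
force: [-1.1, 0.3, 4.7]
opening: 0.177
grasp_force: 30.0
```

servo_tool(targets=[{"offset": [0, 0, 0.0005], "dr": [0, 0, 0]}, {"offset": [0, 0, 0.001], "dr": [0, 0, 0]}, {"offset": [0, 0, 0.0015], "dr": [0, 0, 0]}, {"offset": [0, 0, 0.002], "dr": [0, 0, 0]}])

```text
time_s: 8.0
position: [0.4912, 0.2204, 0.129]
tcp_rot: [[-0.938, 0.347, 0.0], [0.347, 0.938, 0.0], [-0.0, 0.0, -1.0]]
force: [-0.6, 0.3, 4.2]
opening: 0.175
grasp_force: 30.0
```

servo_tool(targets=[{"offset": [0, 0, 0.0005], "dr": [0, 0, 0]}, {"offset": [0, 0, 0.001], "dr": [0, 0, 0]}, {"offset": [0, 0, 0.0015], "dr": [0, 0, 0]}, {"offset": [0, 0, 0.002], "dr": [0, 0, 0]}])

```text
time_s: 8.33
position: [0.4912, 0.2204, 0.127]
tcp_rot: [[-0.938, 0.347, 0.0], [0.347, 0.938, 0.0], [-0.0, 0.0, -1.0]]
force: [0.0, 0.8, 3.5]
opening: 0.171
grasp_force: 30.0
```

servo_tool(targets=[{"offset": [0, 0, 0.0005], "dr": [0, 0, 0]}, {"offset": [0, 0, 0.001], "dr": [0, 0, 0]}, {"offset": [0, 0, 0.001], "dr": [0, 0, 0]}])

```text
time_s: 8.58
position: [0.4912, 0.2203, 0.1259]
tcp_rot: [[-0.938, 0.347, -0.0], [0.347, 0.938, -0.0], [0.0, -0.0, -1.0]]
force: [-0.4, 0.8, 1.9]
opening: 0.176
grasp_force: 30.0
```

servo_tool(targets=[{"offset": [0, 0, 0.0007], "dr": [0, 0, 0]}, {"offset": [0, 0, 0.0014], "dr": [0, 0, 0]}, {"offset": [0, 0, 0.002], "dr": [0, 0, 0]}, {"offset": [0, 0, 0.0025], "dr": [0, 0, 0]}])

```text
time_s: 8.92
position: [0.4912, 0.2203, 0.1235]
tcp_rot: [[-0.938, 0.347, -0.0], [0.347, 0.938, -0.0], [-0.0, -0.0, -1.0]]
force: [-0.9, 0.7, 3.6]
opening: 0.173
grasp_force: 30.0
```

servo_tool(targets=[{"offset": [0, 0, 0.0005], "dr": [0, 0, 0]}, {"offset": [0, 0, 0.001], "dr": [0, 0, 0]}, {"offset": [0, 0, 0.0015], "dr": [0, 0, 0]}, {"offset": [0, 0, 0.002], "dr": [0, 0, 0]}])

```text
time_s: 9.25
position: [0.4912, 0.2203, 0.1215]
tcp_rot: [[-0.938, 0.347, -0.0], [0.347, 0.938, -0.0], [0.0, -0.0, -1.0]]
force: [-1.5, 0.4, 2.9]
opening: 0.174
grasp_force: 30.0
```

servo_tool(targets=[{"offset": [0, 0, 0.0005], "dr": [0, 0, 0]}, {"offset": [0, 0, 0.001], "dr": [0, 0, 0]}, {"offset": [0, 0, 0.0015], "dr": [0, 0, 0]}, {"offset": [0, 0, 0.002], "dr": [0, 0, 0]}])

```text
time_s: 9.58
position: [0.4913, 0.2204, 0.1196]
tcp_rot: [[-0.938, 0.347, 0.0], [0.347, 0.938, 0.0], [-0.0, 0.0, -1.0]]
force: [-1.6, -0.4, 6.8]
opening: 0.173
grasp_force: 30.0
```

servo_tool(targets=[{"offset": [0, 0, 0.0005], "dr": [0, 0, 0]}, {"offset": [0, 0, 0.001], "dr": [0, 0, 0]}, {"offset": [0, 0, 0.001], "dr": [0, 0, 0]}])

```text
time_s: 9.83
position: [0.4914, 0.2204, 0.119]
tcp_rot: [[-0.938, 0.347, 0.0], [0.347, 0.938, 0.0], [-0.0, 0.0, -1.0]]
force: [-1.6, 0.8, 6.9]
opening: 0.178
grasp_force: 30.0
```

servo_tool(targets=[{"offset": [0, 0, 0.0004], "dr": [0, 0, 0]}, {"offset": [0, 0, 0.0008], "dr": [0, 0, 0]}, {"offset": [0, 0, 0.0008], "dr": [0, 0, 0]}])

```text
time_s: 10.08
position: [0.4914, 0.2204, 0.1185]
tcp_rot: [[-0.938, 0.347, 0.001], [0.347, 0.938, 0.0], [-0.001, 0.0, -1.0]]
force: [-2.1, 0.2, 8.2]
opening: 0.175
grasp_force: 30.0
```

Run:
```python
from h import *
w=cap("wrist");a=cap("scene")
def crop(c,X,k=6,h=32):
    u=proj(c,X).round().astype(int);print(u);i=c["color"][u[1]-h:u[1]+h,u[0]-h:u[0]+h,::-1]
    return cv2.resize(i,None,fx=k,fy=k,interpolation=cv2.INTER_CUBIC)
cv2.imwrite("pics/c3.png",np.hstack([crop(w,[.4907,.2215,.066],6,32),crop(a,[.4907,.2215,.08],12,16)]))
print(bot.read_state()["force"])
```

```text
[258 210]
[287 186]
[-0.84771972  0.35249801  9.07901465]
```

View pics/c3.png

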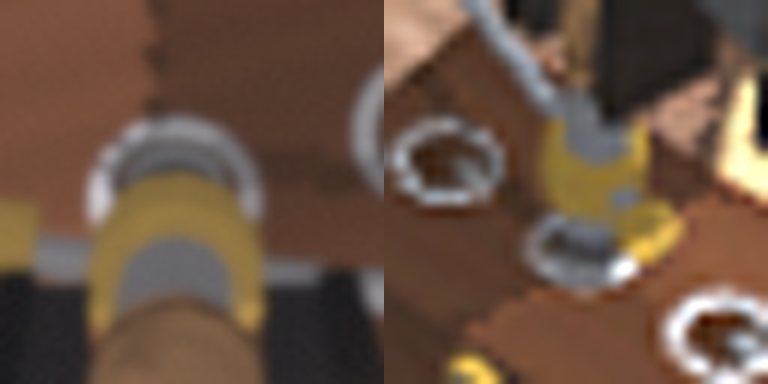

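Run:
```python
from h import *
a=cap("scene")
o=-a["R"].T@a["t"];P=np.array([.4907,.2215]);d=(o[:2]-P);d/=np.linalg.norm(d)
for z in(.074,.078,.082,.086,.090): print(z,proj(a,[*(P+d*.0095),z]).round(1))
print("rim ctr",proj(a,[*P,.066]), "observed collar bottom ~(288.2,187.9), ring centre ~(287.2,190.5)")
```

```text
0.074 [287.  191.4]
0.078 [287.1 190.2]
0.082 [287.2 189. ]
0.086 [287.3 187.7]
0.09 [287.4 186.5]
rim ctr [287.09974396 190.55426861] observed collar bottom ~(288.2,187.9), ring centre ~(287.2,190.5)
```

servo_tool(targets=[{"offset": [0, 0, 0.0006], "dr": [0, 0, 0]}, {"offset": [0, 0, 0.001], "dr": [0, 0, 0]}, {"offset": [0, 0, 0.001], "dr": [0, 0, 0]}])

```text
time_s: 10.48
position: [0.4916, 0.2204, 0.118]
tcp_rot: [[-0.938, 0.347, 0.001], [0.347, 0.938, 0.0], [-0.001, 0.0, -1.0]]
force: [-2.4, -0.3, 11.7]
opening: 0.176
grasp_force: 30.0
```

The collar's lower edge sits about 19.5 mm above the rim and the force is firm, so bore 2 is the 42 mm one. I'll draw out and go to bore 3.

servo_tool(targets=[{"offset": [0, 0, -0.004], "dr": [0, 0, 0]}, {"offset": [0, 0, -0.01], "dr": [0, 0, 0]}, {"offset": [0, 0, -0.017], "dr": [0, 0, 0]}, {"offset": [0, 0, -0.024], "dr": [0, 0, 0]}, {"offset": [0, 0, -0.031], "dr": [0, 0, 0]}, {"offset": [0, 0, -0.038], "dr": [0, 0, 0]}, {"offset": [0, 0, -0.045], "dr": [0, 0, 0]}, {"offset": [0, 0, -0.052], "dr": [0, 0, 0]}, {"offset": [0, 0, -0.056], "dr": [0, 0, 0]}, {"offset": [0, 0, -0.057], "dr": [0, 0, 0]}, {"offset": [0, 0, -0.057], "dr": [0, 0, 0]}, {"offset": [0, 0, -0.057], "dr": [0, 0, 0]}])

```text
time_s: 11.48
position: [0.4911, 0.2203, 0.1738]
tcp_rot: [[-0.938, 0.347, -0.0], [0.347, 0.938, -0.0], [0.0, -0.0, -1.0]]
force: [-0.4, -0.4, -0.9]
opening: 0.175
grasp_force: 30.0
```

Run:
```python
from h import *
s=bot.read_state();print(s["position"],s["force"],s["tcp_rot"].round(4))
```

```text
[0.49108865 0.22032196 0.17376191] [-0.35419778 -0.42713419 -0.91640733] [[-9.377e-01  3.474e-01 -1.000e-04]
 [ 3.474e-01  9.377e-01 -0.000e+00]
 [ 1.000e-04 -1.000e-04 -1.000e+00]]
```

servo_tool(targets=[{"offset": [-0.0045, -0.015, 0], "dr": [0, 0, 0]}, {"offset": [-0.0087, -0.0308, 0], "dr": [0, 0, 0]}, {"offset": [-0.0087, -0.0308, 0.003], "dr": [0, 0, 0]}, {"offset": [-0.0087, -0.0308, 0.007], "dr": [0, 0, 0]}, {"offset": [-0.0087, -0.0308, 0.01], "dr": [0, 0, 0]}, {"offset": [-0.0087, -0.0308, 0.012], "dr": [0, 0, 0]}, {"offset": [-0.0087, -0.0308, 0.013], "dr": [0, 0, 0]}, {"offset": [-0.0087, -0.0308, 0.014], "dr": [0, 0, 0]}, {"offset": [-0.0087, -0.0308, 0.015], "dr": [0, 0, 0]}, {"offset": [-0.0087, -0.0308, 0.015], "dr": [0, 0, 0]}])

```text
time_s: 12.32
position: [0.4886, 0.1887, 0.1586]
tcp_rot: [[-0.938, 0.347, -0.0], [0.347, 0.938, -0.0], [0.0, -0.0, -1.0]]
force: [-0.2, 0.5, -2.1]
opening: 0.174
grasp_force: 30.0
```

servo_tool(targets=[{"offset": [0, 0, 0.001], "dr": [0, 0, 0]}, {"offset": [0, 0, 0.002], "dr": [0, 0, 0]}, {"offset": [0, 0, 0.003], "dr": [0, 0, 0]}])

```text
time_s: 12.57
position: [0.4886, 0.1885, 0.1558]
tcp_rot: [[-0.938, 0.347, 0.0], [0.347, 0.938, 0.0], [-0.0, 0.0, -1.0]]
force: [-0.5, -0.2, -1.7]
opening: 0.18
grasp_force: 30.0
```

servo_tool(targets=[{"offset": [0, 0, 0.001], "dr": [0, 0, 0]}, {"offset": [0, 0, 0.002], "dr": [0, 0, 0]}, {"offset": [0, 0, 0.003], "dr": [0, 0, 0]}, {"offset": [0, 0, 0.004], "dr": [0, 0, 0]}, {"offset": [0, 0, 0.005], "dr": [0, 0, 0]}, {"offset": [0, 0, 0.006], "dr": [0, 0, 0]}, {"offset": [0, 0, 0.007], "dr": [0, 0, 0]}, {"offset": [0, 0, 0.008], "dr": [0, 0, 0]}])

```text
time_s: 13.23
position: [0.4886, 0.1885, 0.1477]
tcp_rot: [[-0.938, 0.347, -0.0], [0.347, 0.938, 0.0], [0.0, -0.0, -1.0]]
force: [-0.7, 0.3, 1.4]
opening: 0.173
grasp_force: 30.0
```

servo_tool(targets=[{"offset": [0, 0, 0.0015], "dr": [0, 0, 0]}, {"offset": [0, 0, 0.003], "dr": [0, 0, 0]}, {"offset": [0, 0, 0.0045], "dr": [0, 0, 0]}, {"offset": [0, 0, 0.006], "dr": [0, 0, 0]}, {"offset": [0, 0, 0.0075], "dr": [0, 0, 0]}, {"offset": [0, 0, 0.009], "dr": [0, 0, 0]}, {"offset": [0, 0, 0.0105], "dr": [0, 0, 0]}, {"offset": [0, 0, 0.012], "dr": [0, 0, 0]}, {"offset": [0, 0, 0.013], "dr": [0, 0, 0]}, {"offset": [0, 0, 0.014], "dr": [0, 0, 0]}, {"offset": [0, 0, 0.015], "dr": [0, 0, 0]}])

```text
time_s: 14.15
position: [0.4887, 0.1885, 0.1327]
tcp_rot: [[-0.938, 0.347, 0.0], [0.347, 0.938, 0.0], [-0.0, 0.0, -1.0]]
force: [-0.3, 0.5, 3.8]
opening: 0.177
grasp_force: 30.0
```

servo_tool(targets=[{"offset": [0, 0, 0.0005], "dr": [0, 0, 0]}, {"offset": [0, 0, 0.001], "dr": [0, 0, 0]}, {"offset": [0, 0, 0.0015], "dr": [0, 0, 0]}, {"offset": [0, 0, 0.002], "dr": [0, 0, 0]}])

```text
time_s: 14.48
position: [0.4887, 0.1885, 0.1307]
tcp_rot: [[-0.938, 0.347, 0.0], [0.347, 0.938, -0.0], [-0.0, 0.0, -1.0]]
force: [-0.6, 1.4, 3.7]
opening: 0.174
grasp_force: 30.0
```

servo_tool(targets=[{"offset": [0, 0, 0.0005], "dr": [0, 0, 0]}, {"offset": [0, 0, 0.001], "dr": [0, 0, 0]}, {"offset": [0, 0, 0.0015], "dr": [0, 0, 0]}])

```text
time_s: 14.73
position: [0.4887, 0.1885, 0.1292]
tcp_rot: [[-0.938, 0.347, 0.0], [0.347, 0.938, -0.0], [-0.0, 0.0, -1.0]]
force: [-1.1, 0.9, 4.4]
opening: 0.175
grasp_force: 30.0
```

servo_tool(targets=[{"offset": [0, 0, 0.0005], "dr": [0, 0, 0]}, {"offset": [0, 0, 0.001], "dr": [0, 0, 0]}, {"offset": [0, 0, 0.0015], "dr": [0, 0, 0]}])

```text
time_s: 14.98
position: [0.4887, 0.1885, 0.1277]
tcp_rot: [[-0.938, 0.347, 0.0], [0.347, 0.938, -0.0], [-0.0, 0.0, -1.0]]
force: [-1.6, 0.6, 5.9]
opening: 0.175
grasp_force: 30.0
```

servo_tool(targets=[{"offset": [0, 0, 0.0005], "dr": [0, 0, 0]}, {"offset": [0, 0, 0.001], "dr": [0, 0, 0]}])

```text
time_s: 15.15
position: [0.4888, 0.1884, 0.1271]
tcp_rot: [[-0.938, 0.347, 0.0], [0.347, 0.938, -0.0], [-0.0, 0.0, -1.0]]
force: [-1.6, -0.7, 7.8]
opening: 0.174
grasp_force: 30.0
```

servo_tool(targets=[{"offset": [0, 0, 0.0005], "dr": [0, 0, 0]}, {"offset": [0, 0, 0.001], "dr": [0, 0, 0]}])

```text
time_s: 15.32
position: [0.4889, 0.1885, 0.1265]
tcp_rot: [[-0.938, 0.347, 0.001], [0.347, 0.938, -0.0], [-0.001, 0.0, -1.0]]
force: [-2.0, 0.0, 11.0]
opening: 0.177
grasp_force: 30.0
```

Bore 3 bottoms 8 mm higher than bore 2, so it is the 34 mm one and bore 4 must be the deepest. I'll draw out and move there.

servo_tool(targets=[{"offset": [0, 0, -0.004], "dr": [0, 0, 0]}, {"offset": [0, 0, -0.01], "dr": [0, 0, 0]}, {"offset": [0, 0, -0.017], "dr": [0, 0, 0]}, {"offset": [0, 0, -0.024], "dr": [0, 0, 0]}, {"offset": [0, 0, -0.031], "dr": [0, 0, 0]}, {"offset": [0, 0, -0.038], "dr": [0, 0, 0]}, {"offset": [0, 0, -0.044], "dr": [0, 0, 0]}, {"offset": [0, 0, -0.048], "dr": [0, 0, 0]}, {"offset": [0, 0, -0.049], "dr": [0, 0, 0]}, {"offset": [0, 0, -0.049], "dr": [0, 0, 0]}, {"offset": [0, 0, -0.049], "dr": [0, 0, 0]}])

```text
time_s: 16.23
position: [0.4886, 0.1884, 0.1748]
tcp_rot: [[-0.938, 0.347, -0.0], [0.347, 0.938, -0.0], [0.0, -0.0, -1.0]]
force: [-0.0, 0.4, -2.0]
opening: 0.174
grasp_force: 30.0
```

servo_tool(targets=[{"offset": [-0.0045, -0.015, 0], "dr": [0, 0, 0]}, {"offset": [-0.0088, -0.0308, 0], "dr": [0, 0, 0]}, {"offset": [-0.0088, -0.0308, 0.003], "dr": [0, 0, 0]}, {"offset": [-0.0088, -0.0308, 0.007], "dr": [0, 0, 0]}, {"offset": [-0.0088, -0.0308, 0.01], "dr": [0, 0, 0]}, {"offset": [-0.0088, -0.0308, 0.012], "dr": [0, 0, 0]}, {"offset": [-0.0088, -0.0308, 0.013], "dr": [0, 0, 0]}, {"offset": [-0.0088, -0.0308, 0.014], "dr": [0, 0, 0]}, {"offset": [-0.0088, -0.0308, 0.015], "dr": [0, 0, 0]}, {"offset": [-0.0088, -0.0308, 0.015], "dr": [0, 0, 0]}])

```text
time_s: 17.07
position: [0.4862, 0.1568, 0.1596]
tcp_rot: [[-0.938, 0.347, -0.0], [0.347, 0.938, -0.0], [0.0, -0.0, -1.0]]
force: [0.3, -0.2, -0.8]
opening: 0.175
grasp_force: 30.0
```

servo_tool(targets=[{"offset": [0, 0, 0.001], "dr": [0, 0, 0]}, {"offset": [0, 0, 0.002], "dr": [0, 0, 0]}, {"offset": [0, 0, 0.003], "dr": [0, 0, 0]}])

```text
time_s: 17.32
position: [0.4863, 0.1566, 0.1568]
tcp_rot: [[-0.938, 0.347, 0.0], [0.347, 0.938, 0.0], [-0.0, 0.0, -1.0]]
force: [-0.6, 0.5, -1.8]
opening: 0.171
grasp_force: 30.0
```

servo_tool(targets=[{"offset": [0, 0, 0.001], "dr": [0, 0, 0]}, {"offset": [0, 0, 0.002], "dr": [0, 0, 0]}, {"offset": [0, 0, 0.003], "dr": [0, 0, 0]}, {"offset": [0, 0, 0.004], "dr": [0, 0, 0]}, {"offset": [0, 0, 0.005], "dr": [0, 0, 0]}, {"offset": [0, 0, 0.006], "dr": [0, 0, 0]}, {"offset": [0, 0, 0.007], "dr": [0, 0, 0]}, {"offset": [0, 0, 0.008], "dr": [0, 0, 0]}])

```text
time_s: 17.98
position: [0.4861, 0.1565, 0.1488]
tcp_rot: [[-0.938, 0.347, -0.0], [0.347, 0.938, 0.0], [0.0, -0.0, -1.0]]
force: [-0.9, -0.7, 0.4]
opening: 0.176
grasp_force: 30.0
```

servo_tool(targets=[{"offset": [0, 0, 0.0015], "dr": [0, 0, 0]}, {"offset": [0, 0, 0.003], "dr": [0, 0, 0]}, {"offset": [0, 0, 0.0045], "dr": [0, 0, 0]}, {"offset": [0, 0, 0.006], "dr": [0, 0, 0]}, {"offset": [0, 0, 0.0075], "dr": [0, 0, 0]}, {"offset": [0, 0, 0.009], "dr": [0, 0, 0]}, {"offset": [0, 0, 0.0105], "dr": [0, 0, 0]}, {"offset": [0, 0, 0.012], "dr": [0, 0, 0]}, {"offset": [0, 0, 0.0135], "dr": [0, 0, 0]}, {"offset": [0, 0, 0.015], "dr": [0, 0, 0]}])

```text
time_s: 18.82
position: [0.4863, 0.1565, 0.1337]
tcp_rot: [[-0.938, 0.347, 0.0], [0.347, 0.938, 0.0], [-0.0, 0.0, -1.0]]
force: [-1.9, 0.5, 4.4]
opening: 0.173
grasp_force: 30.0
```

servo_tool(targets=[{"offset": [0, 0, 0.001], "dr": [0, 0, 0]}, {"offset": [0, 0, 0.002], "dr": [0, 0, 0]}, {"offset": [0, 0, 0.003], "dr": [0, 0, 0]}, {"offset": [0, 0, 0.004], "dr": [0, 0, 0]}, {"offset": [0, 0, 0.005], "dr": [0, 0, 0]}, {"offset": [0, 0, 0.006], "dr": [0, 0, 0]}, {"offset": [0, 0, 0.007], "dr": [0, 0, 0]}, {"offset": [0, 0, 0.008], "dr": [0, 0, 0]}])

```text
time_s: 19.48
position: [0.4862, 0.1565, 0.1257]
tcp_rot: [[-0.938, 0.347, -0.0], [0.347, 0.938, 0.0], [0.0, 0.0, -1.0]]
force: [-2.5, 1.1, 5.0]
opening: 0.175
grasp_force: 30.0
```

servo_tool(targets=[{"offset": [0, 0, 0], "dr": [0, 0, 4]}, {"offset": [0, 0, 0], "dr": [0, 0, 8]}, {"offset": [0, 0, 0], "dr": [0, 0, 12]}, {"offset": [0, 0, 0], "dr": [0, 0, 15]}, {"offset": [0, 0, 0], "dr": [0, 0, 15]}])

```text
time_s: 19.9
position: [0.4859, 0.1565, 0.125]
tcp_rot: [[-0.815, 0.579, -0.001], [0.579, 0.815, 0.0], [0.001, -0.001, -1.0]]
force: [-0.7, 1.6, -1.1]
opening: 0.174
grasp_force: 30.0
```

servo_tool(targets=[{"offset": [0, 0, 0], "dr": [0, 0, 4]}, {"offset": [0, 0, 0], "dr": [0, 0, 8]}, {"offset": [0, 0, 0], "dr": [0, 0, 12]}, {"offset": [0, 0, 0], "dr": [0, 0, 16]}, {"offset": [0, 0, 0], "dr": [0, 0, 20]}, {"offset": [0, 0, 0], "dr": [0, 0, 20]}])

```text
time_s: 20.4
position: [0.4858, 0.1565, 0.1251]
tcp_rot: [[-0.569, 0.822, -0.001], [0.822, 0.569, -0.0], [0.001, -0.001, -1.0]]
force: [-1.0, 0.9, -1.9]
opening: 0.179
grasp_force: 30.0
```

servo_tool(targets=[{"offset": [0, 0, 0], "dr": [0, 0, 4]}, {"offset": [0, 0, 0], "dr": [0, 0, 8]}, {"offset": [0, 0, 0], "dr": [0, 0, 12]}, {"offset": [0, 0, 0], "dr": [0, 0, 16]}, {"offset": [0, 0, 0], "dr": [0, 0, 19]}, {"offset": [0, 0, 0], "dr": [0, 0, 19]}])

```text
time_s: 20.9
position: [0.4858, 0.1565, 0.1253]
tcp_rot: [[-0.272, 0.962, -0.001], [0.962, 0.272, -0.0], [0.0, -0.001, -1.0]]
force: [-1.5, 1.0, -2.5]
opening: 0.176
grasp_force: 30.0
```

Run:
```python
from h import *
a=cap("scene");b=cap("top","pics/t4.png")
s=bot.read_state();print(s["position"],s["force"],s["moment"],s["tcp_rot"].round(4))
def crop(c,X,k,h):
    u=proj(c,X).round().astype(int);print(u-h);i=c["color"][u[1]-h:u[1]+h,u[0]-h:u[0]+h,::-1]
    return cv2.resize(i,None,fx=k,fy=k,interpolation=cv2.INTER_CUBIC)
cv2.imwrite("pics/c4.png",np.hstack([crop(a,[.54,.165,.08],4,48),crop(b,[.54,.165,.08],4,48)]))
```

```text
[0.48581981 0.15644674 0.12528767] [-0.61163399  0.59764264 -3.73075455] [ 0.09270725  0.37364031 -0.0077245 ] [[-2.73e-01  9.62e-01 -1.10e-03]
 [ 9.62e-01  2.73e-01 -1.00e-04]
 [ 2.00e-04 -1.00e-03 -1.00e+00]]
[274 136]
[249  93]
```

View pics/c4.png

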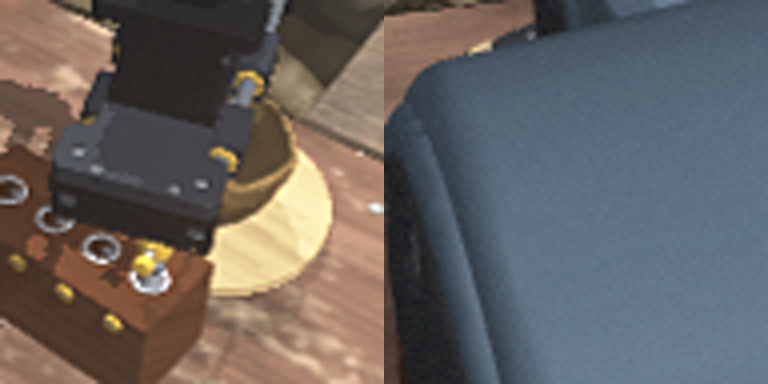

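The gripper hides the pointer. The collar's knob points away from the cup, and the cup is untouched. Now I'll press to the bottom.

servo_tool(targets=[{"offset": [0, 0, 0.001], "dr": [0, 0, 0]}, {"offset": [0, 0, 0.002], "dr": [0, 0, 0]}, {"offset": [0, 0, 0.003], "dr": [0, 0, 0]}, {"offset": [0, 0, 0.004], "dr": [0, 0, 0]}, {"offset": [0, 0, 0.005], "dr": [0, 0, 0]}, {"offset": [0, 0, 0.006], "dr": [0, 0, 0]}, {"offset": [0, 0, 0.007], "dr": [0, 0, 0]}, {"offset": [0, 0, 0.008], "dr": [0, 0, 0]}, {"offset": [0, 0, 0.009], "dr": [0, 0, 0]}])

```text
time_s: 21.75
position: [0.4861, 0.1565, 0.1166]
tcp_rot: [[-0.27, 0.963, -0.0], [0.963, 0.27, -0.0], [0.0, -0.0, -1.0]]
force: [-3.2, 0.1, 4.9]
opening: 0.178
grasp_force: 30.0
```

servo_tool(targets=[{"offset": [0, 0, 0.0005], "dr": [0, 0, 0]}, {"offset": [0, 0, 0.001], "dr": [0, 0, 0]}, {"offset": [0, 0, 0.0015], "dr": [0, 0, 0]}, {"offset": [0, 0, 0.002], "dr": [0, 0, 0]}])

```text
time_s: 22.08
position: [0.4861, 0.1565, 0.1147]
tcp_rot: [[-0.27, 0.963, -0.0], [0.963, 0.27, -0.0], [0.0, -0.0, -1.0]]
force: [-3.6, 0.2, 5.3]
opening: 0.175
grasp_force: 30.0
```

servo_tool(targets=[{"offset": [0, 0, 0.0005], "dr": [0, 0, 0]}, {"offset": [0, 0, 0.001], "dr": [0, 0, 0]}, {"offset": [0, 0, 0.0015], "dr": [0, 0, 0]}])

```text
time_s: 22.33
position: [0.4861, 0.1565, 0.1132]
tcp_rot: [[-0.27, 0.963, -0.0], [0.963, 0.27, -0.0], [0.0, -0.0, -1.0]]
force: [-4.2, 0.7, 6.5]
opening: 0.179
grasp_force: 30.0
```

servo_tool(targets=[{"offset": [0, -0.0003, 0.0005], "dr": [0, 0, 0]}, {"offset": [0, -0.0003, 0.001], "dr": [0, 0, 0]}])

```text
time_s: 22.5
position: [0.4861, 0.1565, 0.1126]
tcp_rot: [[-0.27, 0.963, 0.0], [0.963, 0.27, 0.0], [-0.0, 0.0, -1.0]]
force: [-3.2, -0.6, 8.7]
opening: 0.175
grasp_force: 30.0
```

servo_tool(targets=[{"offset": [0, 0, 0.0005], "dr": [0, 0, 0]}, {"offset": [0, 0, 0.001], "dr": [0, 0, 0]}])

```text
time_s: 22.67
position: [0.4861, 0.1565, 0.112]
tcp_rot: [[-0.27, 0.963, 0.001], [0.963, 0.27, 0.0], [-0.0, 0.001, -1.0]]
force: [-4.7, 0.1, 12.7]
opening: 0.178
grasp_force: 30.0
```

servo_tool(targets=[{"offset": [0, 0, 0.0004], "dr": [0, 0, 0]}, {"offset": [0, 0, 0.0008], "dr": [0, 0, 0]}])

```text
time_s: 22.83
position: [0.4862, 0.1565, 0.1115]
tcp_rot: [[-0.27, 0.963, 0.001], [0.963, 0.27, 0.0], [-0.0, 0.001, -1.0]]
force: [-5.2, -0.1, 14.1]
opening: 0.178
grasp_force: 30.0
```

Firm bottom, 7 mm lower than bore 2: this is the deepest bore. I'll hold, ease off, release and retreat upward.

servo_tool(targets=[{"offset": [0, 0, 0], "dr": [0, 0, 0]}, {"offset": [0, 0, 0], "dr": [0, 0, 0]}, {"offset": [0, -0.0003, 0], "dr": [0, 0, 0]}, {"offset": [0, -0.0003, -0.0005], "dr": [0, 0, 0]}])

```text
time_s: 23.17
position: [0.486, 0.1565, 0.1117]
tcp_rot: [[-0.27, 0.963, 0.001], [0.963, 0.27, 0.0], [-0.0, 0.001, -1.0]]
force: [-4.1, 0.9, 5.4]
opening: 0.178
grasp_force: 30.0
```

servo_tool(targets=[{"offset": [0, 0, 0], "dr": [0, 0, 0]}, {"offset": [0, 0, 0], "dr": [0, 0, 0]}, {"offset": [0, 0, 0], "dr": [0, 0, 0]}, {"offset": [0, 0, 0], "dr": [0, 0, 0]}, {"offset": [0, 0, 0], "dr": [0, 0, 0]}, {"offset": [0, 0, 0], "dr": [0, 0, 0]}, {"offset": [0, 0, 0], "dr": [0, 0, 0]}, {"offset": [0, 0, 0], "dr": [0, 0, 0]}, {"offset": [0, 0, 0], "dr": [0, 0, 0]}, {"offset": [0, 0, 0], "dr": [0, 0, 0]}], gripper=-1)

```text
time_s: 24.0
position: [0.4857, 0.1564, 0.1109]
tcp_rot: [[-0.27, 0.963, 0.0], [0.963, 0.27, -0.0], [-0.0, 0.0, -1.0]]
force: [0.1, -0.6, 0.3]
opening: 0.851
grasp_force: 0.0
```

servo_tool(targets=[{"offset": [0, 0, -0.015], "dr": [0, 0, 0]}, {"offset": [0, 0, -0.04], "dr": [0, 0, 0]}, {"offset": [0, 0, -0.07], "dr": [0, 0, 0]}, {"offset": [0, 0, -0.1], "dr": [0, 0, 0]}, {"offset": [0.03, 0, -0.12], "dr": [0, 0, 0]}, {"offset": [0.065, 0, -0.13], "dr": [0, 0, 0]}, {"offset": [0.1, 0, -0.13], "dr": [0, 0, 0]}, {"offset": [0.135, 0, -0.13], "dr": [0, 0, 0]}, {"offset": [0.17, 0, -0.13], "dr": [0, 0, 0]}, {"offset": [0.2, 0, -0.13], "dr": [0, 0, 0]}, {"offset": [0.21, 0, -0.13], "dr": [0, 0, 0]}, {"offset": [0.21, 0, -0.13], "dr": [0, 0, 0]}])

```text
time_s: 25.0
position: [0.4279, 0.3605, 0.2408]
tcp_rot: [[-0.274, 0.962, 0.0], [0.962, 0.274, 0.0], [0.0, 0.0, -1.0]]
force: [-0.4, 0.7, -0.1]
opening: 0.999
grasp_force: 0.0
```

Run:
```python
from h import *
a=cap("scene");b=cap("top")
s=bot.read_state();print(s["position"],s["force"],s["time_s"])
def crop(c,X,k,h):
    u=proj(c,X).round().astype(int);print(u-h);i=c["color"][u[1]-h:u[1]+h,u[0]-h:u[0]+h,::-1]
    return cv2.resize(i,None,fx=k,fy=k,interpolation=cv2.INTER_CUBIC)
cv2.imwrite("pics/c5.png",np.hstack([crop(a,[.54,.165,.08],4,48),crop(b,[.54,.165,.08],4,48)]))
```

```text
[0.42877621 0.35785828 0.24068185] [-0.07428043 -0.65836097  0.37567129] 25.1
[274 136]
[249  93]
```

View pics/c5.png

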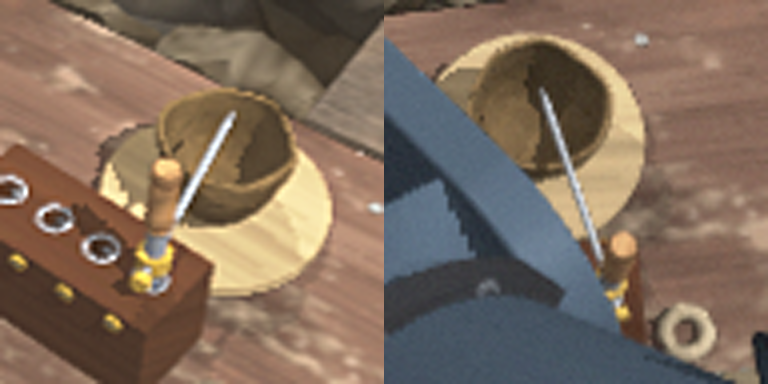

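The post stands bottomed in bore 4, and the pointer's end, top view about (289,116), lies over the middle of the cup's mouth. The cup hasn't moved and the gripper is clear, so I'll hand in.

```bash
python3 -c "
from h import *
print(ticket.hand_in())"
```

```text
the job is handed in; nothing more can be done
None
```

The post is bottomed in the deepest bore (bore 4, at the -y end) with its pointer over the brown cup's mouth; the cup is undisturbed, and I handed the job in at about 25 s. I told the bores apart by where the post bottomed, because the band could not be read clearly in the pictures.

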